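# Angle the long drip tray past the post into its bay

### The job

Push the long drip tray across the counter into its steel bay: angle it so that one end slips in behind the red-capped post, then swing the other end in, until the tray lies flat on the counter with its whole long side up against the back rail. Only push it with the fingertips or the outside of the fingers, never lifting or tipping it, and leave the other things on the counter where they stand; finish with the hand clear.

Things in the scene. Friction and masses are not known exactly. Their poses are not given: they have to be found in the camera images.
- tray: Loose long drip tray: closed flat aluminium box with black and steel grating on top, 92 mm wide (x) by 280 long (y) by 30 high, 0.3 to 0.75 kg, too wide to grip. Origin: centre of its underside, on the counter (z = 0). Slides with dry friction (2 to 8 N), stays where left. Starts on the robot's side of the bay, turned up to 0.3 rad from it, its +y end right of the post.
- dock: Fixed steel bay, open to the robot (-x side); x away from the robot, y left, turned up to 0.1 rad. Origin on the counter mid-bay. Rails 30 mm high, 14 thick. Back rail's face at x = +50 mm; end rails' inner faces at y = +157.5 and -157.5 mm, reaching from the back rail to x = -10 mm. No raised floor: the tray slides on the counter. It also carries the post (see post).
- post (a point): Centre of the top of the fixed red-capped steel post, 24 mm diameter, 52 high, at x = -85, y = +107.5 mm in the dock's frame, before the bay's left end. Post to right end rail is 253 mm, so the tray cannot go straight in; post to back rail is 123 mm, so its +y end passes behind the post with the tray angled about 0.3 to 0.5 rad (+y end farther from the robot).
- seat (a point): Where the tray's origin belongs: x = +4 mm, y = 0 in the dock's frame, on the counter; the long side then touches the back rail, and there are 17 mm of free play to either side in y.
- mug: Blue mug, 80 mm across, 95 mm high, loose bystander on the left. Origin: centre of its underside.
- glass: Clear drinking glass, 66 mm across, 110 mm high, loose bystander on the left. Origin: centre of its underside.
- bottle: Amber bottle with red cap, 62 mm across, 200 mm high, loose bystander on the left. Origin: centre of its underside.
- jar: Glass jar with green lid, 68 mm across, 80 mm high, loose bystander on the right. Origin: centre of its underside.
- juice: Green bottle with brass cap, 62 mm across, 200 mm high, loose bystander on the right. Origin: centre of its underside.
- white_box: Empty open white plastic box, 120 (x) by 160 (y) by 50 mm high, loose bystander on the right near the robot. Origin: centre of its underside.

How it is judged:
At the end, for the whole second after the job is handed in: The tray lies flat and at rest in the bay between the end rails, its long side within 8 mm of the back rail at the middle and parallel to it within 0.05 rad (3 degrees), never having been lifted more than 12 mm or tipped; no bystander moved more than 30 mm (x of tray in the frame of dock between -0.004 and 0.01 m and y of tray in the frame of dock between -0.022 and 0.022 m and angle between the y axis of tray and the y axis of dock, either way round below 0.05 rad and height (world z) of tray below 0.005 m and angle between tray's own z axis and vertical below 0.05 rad and linear speed of tray below 0.01 m/s); the robot touches nothing.
It fails at once if the drip tray is lifted off the counter or tipped (height (world z) of tray above 0.012 m or angle between tray's own z axis and vertical above 0.12 rad).
It fails at once if a bystander is moved more than 30 mm or knocked over (distance of any of mug, glass, bottle, jar, juice, white_box from where it was at the start of the episode above 0.03 m or angle between any of mug, glass, bottle, jar, juice, white_box's own z axis and vertical above 0.5 rad).
It also fails if it takes over 61 s, if anything falls off the work surface, if the arm or the gripper's body presses on something with over 40 N, if the wrist force passes 120 N, or if a joint passes its speed limit or range.

### The arm

A 7-joint arm with a two-finger parallel gripper is mounted at the origin on the work surface. World frame = base frame: x ahead of the robot, y to its left, z up, the work surface at z = 0. Lengths are in m, angles in rad, forces in N, time in s.
With the tool pointing down it reaches from about 0.425 to 0.875 m from the base axis. Payload 4.7 kg.
Tool frame: the origin (TCP) lies on the centre line of the jaws, within the pads' length; the fingertips stand 14 mm ahead of it and the grasp point (between the pads) lies 5 mm behind it; z points along the fingers, y is the direction in which the jaws open and shut (so a half turn about z gives the same grasp; the last joint's range is limited). The gripper opens to 87 mm and grips with 3 to 60 N. Pads are 19 mm wide; open, the fingers measure 117 mm over their backs; the gripper's body (75 mm by 190 mm) begins 51 mm behind the grasp point.
Start: joints at [-1.18, 0.321, -0.07, 1.45, 0.023, 1.371, -0.057], TCP at [0.239, 0.604, 0.237] pointing down, gripper open.
Joint ranges: [-2.86, 2.86], [-0.3, 2.09], [-1.38, 1.24], [0.06, 2.45], [-1.56, 4.7], [0.09, 2.05], [-2.69, 2.69]. Speed limits (rad/s): [2.57, 2.57, 3.14, 3.14, 3.14, 3.14, 3.14].

### API

Orientations are given as a rotation vector (axis times angle).
In Python, from bench import ctrl gives the robot as it stands. The module is installed in compiled form; this text tells all that it offers.
- The arm moves only by the tool step_arm, never from a script. Its argument "plan" is a list of rows, each a list of 3 entries, a list of its own where there are three numbers: the turn, a rotation vector about the tool's x, y, z in rad, then the shift along the tool's x, y, z in m, then the closure in counts, from 0 (fully open) to 255 (shut). In form: [[[rx, ry, rz], [x, y, z], hand], ...]. A call has exactly 10 rows; each row is the pose to reach, as a shift and turn from the pose commanded when the call began, along the tool's axes at that moment; what a row does not reach only later rows make up. A row lasts 1/8 s, in which the tool goes at most 62.5 mm and 10.7 degrees, less where a joint would pass 70% of its speed; a pose out of reach is approached as far as the arm can. A call with a gripper value outside its range is refused whole. The fingers move at their own pace and stop on an object; "squeeze" is the grip in N (left out, the last holds). Time passes only in rows, so rows that repeat a pose let the fingers close, or fill a call up. It gives the time, the measured TCP pose, the force and the opening at its end, in the units of the state.
- ctrl.get_state(): the state, without advancing time (a new reading comes with each control period).
- ctrl.get_image(name): name is "scene" or "top" or "wrist"; returns the picture (480x640x3 uint8, red, green, blue); there is no depth.
- ctrl.calibration(name): a dict with "fov_y" (degrees; the focal length in pixels is half the picture's height over the tangent of half this angle, whatever the lens; pixels are square), "cx", "cy" (the principal point, pixels), "k1" (the pictures are not rectified: a ray, as slopes to the right and down, at radius r is drawn at 1 + k1 r^2 times it, then the intrinsics apply), "rvec" (rotation vector, rad) and "tvec" (3), from world to camera coordinates, as OpenCV has them. Camera axes: x right, y down, z forward; pixel columns grow to the right and rows downward; lengths in m; the calibration is good to about 2 mm. A picture is of the moment at which its call begins: read the wrist's pose just before it. calibration takes no time and is no camera call; for the wrist camera it gives the pose at the moment of the call.
- ctrl.close_job(): hands the job in, once; it reports no verdict.
Trained networks look in the newest picture that a camera, given by its name, has taken for a name from the list of things; names that differ only in an ending like _2 or _b are one class to them, and where a whole thing is asked for, a point or a joint stands for the part that bears it (a point fixed in the world has none). Each returns a list of dicts, best first, with "score" (0 to 1); they miss things now and then, are a little off and sometimes report something else, mostly with a low value. They report only what shows in the picture. A call takes as long as a camera call.
- ctrl.cut_out(camera, label): "pixels" (480x640 bool, what is visible of it) and "rect" ([left, top, width, height] in pixels, round what is visible of it).
The state is a dict: "time": time; "joint_positions": joint angles; "qd": joint speeds; "joint_torque": joint torques, N m; "position": TCP position; "tool_rot": TCP orientation; "ft_force": force on the tool from outside, world axes, zero at the start; "torque": the same for the moment, N m; "grip_width": opening from 0.0 (shut) to 1.0 (fully open).
Only numpy, scipy, OpenCV 4.12 (cv2) and the standard library are available. Lean on these libraries where they do the work, as an engineer would, in place of code of your own. Each camera call takes 0.05 s, during which the arm holds its last target.

## Working session

There is one attempt and no reset: what is moved stays moved. The work goes in short steps, Python scripts to look and compute and a tool call to move; the robot and the scene stay as the last step left them, time stands still between calls to the robot, and variables do not carry over. Pictures are saved under pics/ and viewed, and the job is handed in when it is done.

Besides the shell and the picture viewer there is one more tool, called after ">>>" as name(argument=value, ...) on one line, values as JSON. step_arm: Moves the arm, as the interface text tells. Its arguments: {"type":"object","properties":{"plan":{"type":"array"},"squeeze":{"type":"number"}},"required":["plan"]}

```bash
mkdir -p pics; ls
python3 - <<'E'
from bench import ctrl
import cv2
s=ctrl.get_state();print(s)
for n in("scene","top","wrist"):
    im=ctrl.get_image(n);cv2.imwrite(f"pics/a_{n}.png",im[:,:,::-1]);print(n,ctrl.calibration(n))
E
```

```text
pics
{'time': 0.0, 'joint_positions': array([-1.17986372,  0.32181534, -0.07012832,  1.45167577,  0.02263415,
        1.37077624, -0.0568961 ]), 'qd': array([-7.85065251e-04,  4.73137810e-04, -1.45280835e-03,  1.75012216e-03,
        9.51830381e-05,  2.23925629e-03,  8.10000428e-04]), 'joint_torque': array([ 3.63611298e-04, -4.91290569e+01, -4.03707353e-01, -3.12532532e+01,
       -6.38120086e-02,  4.37305472e-02,  1.70811836e-04]), 'position': array([0.23902429, 0.60389605, 0.23546642]), 'tool_rot': array([-5.88258868e-01, -3.08578261e+00,  2.93984375e-03]), 'ft_force': array([ 0.11522777, -1.14148095,  0.36117267]), 'torque': array([0.02501975, 0.05935541, 0.03342459]), 'grip_width': 0.9995535683848901}
scene {'fov_y': 49.595017878309996, 'cx': 314.93711172170885, 'cy': 242.89880865490616, 'k1': 0.01502749436891299, 'rvec': array([ 1.26102002,  2.51797021, -0.67774845]), 'tvec': array([ 0.36501547, -0.33005247,  1.89161509])}
top {'fov_y': 43.11519906688646, 'cx': 316.67333189679357, 'cy': 246.52374922840463, 'k1': -0.04634691362365007, 'rvec': array([ 2.20033349, -2.17547128,  0.07506288]), 'tvec': array([-0.02983288,  0.57662411,  1.70447618])}
wrist {'fov_y': 58.22904415589119, 'cx': 323.27252716521303, 'cy': 238.59955123152386, 'k1': -0.007084742384622594, 'rvec': array([-2.41824692, -1.64241715, -0.20844899]), 'tvec': array([-0.64986466, -0.03070261,  0.3900734 ])}
```

View pics/a_top.png

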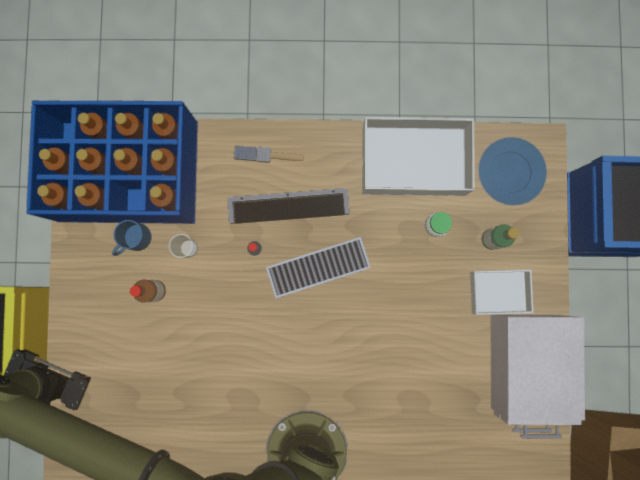

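View pics/a_scene.png

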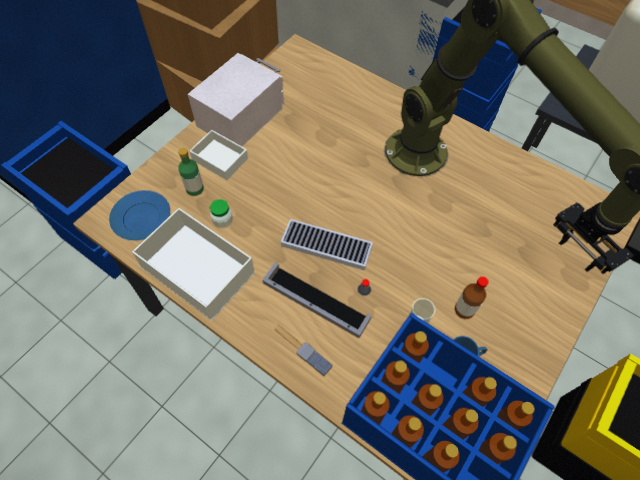

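The top view shows the tray at about (318,267), with its left end nearer the robot. The bay is at about (288,206) and the red post at about (254,247). Next I'll measure them.

```bash
cat > h.py <<'E'
import numpy as np, cv2
from bench import ctrl
def ray(cam,px):
    c=ctrl.calibration(cam); f=240/np.tan(np.radians(c['fov_y'])/2)
    K=np.array([[f,0,c['cx']],[0,f,c['cy']],[0,0,1]])
    p=cv2.undistortPoints(np.array(px,float).reshape(-1,1,2),K,np.array([c['k1'],0,0,0,0]))[:,0]
    R=cv2.Rodrigues(c['rvec'])[0]; o=-R.T@c['tvec']
    d=np.c_[p,np.ones(len(p))]@R
    return o,d
def plane(cam,px,z):
    o,d=ray(cam,px); t=(z-o[2])/d[:,2]; return (o+d*t[:,None])[:,:2]
def proj(cam,P):
    c=ctrl.calibration(cam); f=240/np.tan(np.radians(c['fov_y'])/2)
    K=np.array([[f,0,c['cx']],[0,f,c['cy']],[0,0,1]])
    return cv2.projectPoints(np.array(P,float).reshape(-1,3),c['rvec'],c['tvec'],K,np.array([c['k1'],0,0,0,0]))[0][:,0]
def seg(cam,l):
    r=ctrl.cut_out(cam,l); return r[0] if r else None
def rectfit(cam,m,z):
    cs=cv2.findContours(m.astype(np.uint8),cv2.RETR_EXTERNAL,cv2.CHAIN_APPROX_NONE)[0]
    c=max(cs,key=cv2.contourArea)[:,0].astype(float)
    w=plane(cam,c,z)
    r=cv2.minAreaRect((w*1000).astype(np.float32))
    b=cv2.boxPoints(r)/1000
    (cx,cy),_,_=r
    e=[b[1]-b[0],b[2]-b[1]]; L=max(e,key=np.linalg.norm); L=L*np.sign(L[1])
    th=np.arctan2(-L[0],L[1])
    return np.array([cx,cy])/1000,th,sorted(np.linalg.norm(e,axis=1)),w
E
python3 - <<'E'
from h import *
import pickle
ctrl.get_image("top")
M={}
for l in "tray dock post mug glass bottle jar juice white_box".split():
    r=seg("top",l); 
    if r is None: print(l,None);continue
    M[l]=r; ys,xs=np.nonzero(r['pixels'])
    print(l,round(r['score'],2),r['rect'],len(xs),plane("top",[[xs.mean(),ys.mean()]],0.03).round(3))
for l,z in(("tray",.03),("dock",.03)):
    c,th,e,_=rectfit("top",M[l]['pixels'],z);print(l,c.round(4),th.round(3),np.round(e,4))
pickle.dump(M,open('M.pkl','wb'))
im=ctrl.get_image("top")[180:320,200:400]
cv2.imwrite('pics/b.png',cv2.resize(im[:,:,::-1],None,fx=4,fy=4,interpolation=cv2.INTER_CUBIC))
E
```

```text
tray 0.96 [266.4, 234.9, 104.5, 61.7] 3148 [[ 0.519 -0.027]]
dock 0.89 [227.8, 189.5, 120.7, 65.0] 3557 [[0.686 0.064]]
post 0.89 [228.2, 186.1, 121.8, 73.1] 3381 [[0.686 0.065]]
mug 0.97 [109.9, 220.1, 43.4, 37.1] 1038 [[0.597 0.504]]
glass 0.92 [167.2, 235.6, 31.6, 21.2] 476 [[0.574 0.355]]
bottle 0.87 [129.4, 279.7, 36.0, 23.3] 668 [[0.446 0.451]]
jar 0.56 [426.1, 211.4, 27.1, 25.2] 541 [[ 0.645 -0.366]]
juice 0.62 [482.8, 224.6, 35.8, 26.5] 672 [[ 0.61 -0.54]]
white_box 0.68 [425.2, 214.9, 28.7, 22.8] 560 [[ 0.644 -0.366]]
tray [ 0.5192 -0.0268] 0.304 [0.0962 0.2794]
dock [0.692  0.0589] 0.091 [0.0824 0.346 ]
```

View pics/b.png

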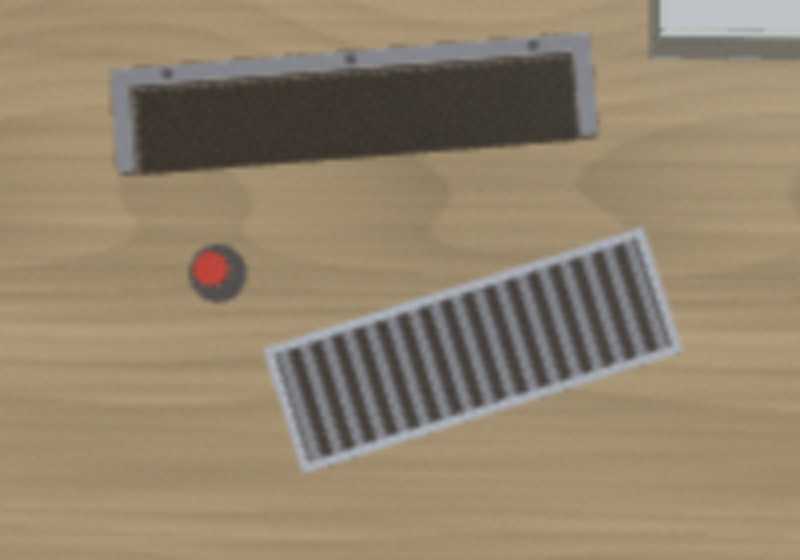

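```bash
cat >> h.py <<'E'
from scipy.optimize import least_squares
def fitpose(px,loc,z,cam="top",x0=(.6,0,0)):
    W=plane(cam,px,z); loc=np.array(loc)
    def f(p):
        c,s=np.cos(p[2]),np.sin(p[2]); return (loc@np.array([[c,s],[-s,c]])+p[:2]-W).ravel()
    r=least_squares(f,x0); return r.x,r.fun.reshape(-1,2)
def T(p,loc):
    c,s=np.cos(p[2]),np.sin(p[2]); return np.array(loc)@np.array([[c,s],[-s,c]])+p[:2]
E
python3 - <<'E'
from h import *
z=lambda l:(np.array(l)-1.5)/4+[200,180]
print('cam',ray("top",[[320,240]])[0])
p,r=fitpose(z([(110,70),(592,33),(120,174),(597,136),(133,88),(573,53),(137,172),(580,138)]),[(.064,.1715),(.064,-.1715),(-.01,.1715),(-.01,-.1715),(.05,.1575),(.05,-.1575),(-.01,.1575),(-.01,-.1575)],.03)
print(p.round(4),(r*1000).round(1).tolist())
print('post',plane("top",z([(210,268)]),.052), T(p,[(-.085,.1075)]))
t,r=fitpose(z([(265,350),(640,228),(680,352),(305,471)]),[(.046,.14),(.046,-.14),(-.046,-.14),(-.046,.14)],.03)
print('tray',t.round(4),(r*1000).round(1).tolist(), 'seat',T(p,[(.004,0)]))
E
```

```text
cam [ 0.46122915 -0.0214703   1.73937665]
[0.6653 0.0559 0.0896] [[-0.2, -0.1], [0.2, 0.1], [0.2, 2.0], [0.1, -2.4], [-0.1, 1.4], [-0.5, -0.6], [-0.1, 0.1], [0.4, -0.5]]
post [[0.57239647 0.15649627]] [[0.57101278 0.15535962]]
tray [ 0.5181 -0.0272  0.3227] [[0.9, 1.2], [0.5, -1.1], [0.5, -1.5], [-1.9, 1.4]] seat [[0.6692751  0.05625479]]
```

```bash
cat > pl.py <<'E'
import sys,json,os,numpy as np
# usage: pl.py hand "n:x,y,z,th" ...   tool y = world yhat(th), tool x=-xhat(th); cmd pose tracked in cmd.json (saved)
c=json.load(open('cmd.json')) if os.path.exists('cmd.json') else [.239,.604,.237,-.376]
hand=int(sys.argv[1]); p0=np.array(c); p=p0.copy(); rows=[]
for w in sys.argv[2:]:
    n,q=w.split(':'); n=int(n); q=np.array([float(v) for v in q.split(',')])
    for i in range(1,n+1):
        g=p+(q-p)*i/n; d=g[:3]-p0[:3]; t=p0[3]
        tx=-(np.cos(t)*d[0]+np.sin(t)*d[1]); ty=-np.sin(t)*d[0]+np.cos(t)*d[1]
        rows.append([[0,0,round(-(g[3]-t),2)],[round(tx,3),round(ty,3),round(-d[2],3)],hand])
    p=q
assert len(rows)==10,len(rows)
r=rows[-1]; t=p0[3]; x,y,z=r[1]
e=[p0[0]-x*np.cos(t)-y*np.sin(t),p0[1]-x*np.sin(t)+y*np.cos(t),p0[2]-z,t-r[0][2]]
json.dump(e,open('cmd.json','w')); print(json.dumps(rows).replace(' ','')); print(np.round(e,4))
E
python3 pl.py 255 "10:0.38,0.25,0.20,0.0"
```

```text
[[[0,0,-0.04],[-0.026,-0.028,0.004],255],[[0,0,-0.08],[-0.052,-0.055,0.007],255],[[0,0,-0.11],[-0.078,-0.083,0.011],255],[[0,0,-0.15],[-0.104,-0.111,0.015],255],[[0,0,-0.19],[-0.131,-0.139,0.018],255],[[0,0,-0.23],[-0.157,-0.166,0.022],255],[[0,0,-0.26],[-0.183,-0.194,0.026],255],[[0,0,-0.3],[-0.209,-0.222,0.03],255],[[0,0,-0.34],[-0.235,-0.25,0.033],255],[[0,0,-0.38],[-0.261,-0.277,0.037],255]]
[0.3801 0.2505 0.2    0.004 ]
```

>>> step_arm(plan=[[[0, 0, -0.04], [-0.026, -0.028, 0.004], 255], [[0, 0, -0.08], [-0.052, -0.055, 0.007], 255], [[0, 0, -0.11], [-0.078, -0.083, 0.011], 255], [[0, 0, -0.15], [-0.104, -0.111, 0.015], 255], [[0, 0, -0.19], [-0.131, -0.139, 0.018], 255], [[0, 0, -0.23], [-0.157, -0.166, 0.022], 255], [[0, 0, -0.26], [-0.183, -0.194, 0.026], 255], [[0, 0, -0.3], [-0.209, -0.222, 0.03], 255], [[0, 0, -0.34], [-0.235, -0.25, 0.033], 255], [[0, 0, -0.38], [-0.261, -0.277, 0.037], 255]])

```text
time: 1.95
position: [0.3805, 0.2497, 0.1998]
tool_rot: [-0.007, 3.141, 0.001]
ft_force: [0.4, 0.3, 0.1]
grip_width: 0.019
```

```bash
python3 pl.py 255 "6:0.43,0.028,0.09,0.3" "4:0.43,0.028,0.027,0.3"
```

```text
[[[0,0,-0.05],[-0.008,-0.037,0.018],255],[[0,0,-0.1],[-0.016,-0.074,0.037],255],[[0,0,-0.15],[-0.025,-0.111,0.055],255],[[0,0,-0.2],[-0.033,-0.148,0.073],255],[[0,0,-0.25],[-0.041,-0.186,0.092],255],[[0,0,-0.3],[-0.049,-0.223,0.11],255],[[0,0,-0.3],[-0.049,-0.223,0.126],255],[[0,0,-0.3],[-0.049,-0.223,0.142],255],[[0,0,-0.3],[-0.049,-0.223,0.157],255],[[0,0,-0.3],[-0.049,-0.223,0.173],255]]
[0.4299 0.0277 0.027  0.304 ]
```

>>> step_arm(plan=[[[0, 0, -0.05], [-0.008, -0.037, 0.018], 255], [[0, 0, -0.1], [-0.016, -0.074, 0.037], 255], [[0, 0, -0.15], [-0.025, -0.111, 0.055], 255], [[0, 0, -0.2], [-0.033, -0.148, 0.073], 255], [[0, 0, -0.25], [-0.041, -0.186, 0.092], 255], [[0, 0, -0.3], [-0.049, -0.223, 0.11], 255], [[0, 0, -0.3], [-0.049, -0.223, 0.126], 255], [[0, 0, -0.3], [-0.049, -0.223, 0.142], 255], [[0, 0, -0.3], [-0.049, -0.223, 0.157], 255], [[0, 0, -0.3], [-0.049, -0.223, 0.173], 255]])

```text
time: 3.2
position: [0.43, 0.0282, 0.0262]
tool_rot: [-0.475, 3.105, 0.0]
ft_force: [-0.5, 0.5, -0.2]
grip_width: 0.004
```

```bash
python3 - <<'E'
for i,th in enumerate([.32,.2,.1,0]):
    import numpy as np
    r=np.array([-.0555,.147]);c,s=np.cos(th),np.sin(th)
    print(th,(.539+c*r[0]-s*r[1]).round(3),(-.0906+s*r[0]+c*r[1]).round(3))
E
python3 pl.py 255 "3:0.440,0.031,0.027,0.30" "4:0.455,0.042,0.027,0.2" "3:0.469,0.05,0.027,0.1"
```

```text
0.32 0.44 0.031
0.2 0.455 0.042
0.1 0.469 0.05
0 0.484 0.056
[[[0,0,0.0],[-0.004,0.0,-0.0],255],[[0,0,0.0],[-0.007,0.0,-0.0],255],[[0,0,0.0],[-0.011,0.0,-0.0],255],[[0,0,0.03],[-0.015,0.002,-0.0],255],[[0,0,0.05],[-0.019,0.003,-0.0],255],[[0,0,0.08],[-0.024,0.005,-0.0],255],[[0,0,0.1],[-0.028,0.006,-0.0],255],[[0,0,0.14],[-0.033,0.007,-0.0],255],[[0,0,0.17],[-0.039,0.008,-0.0],255],[[0,0,0.2],[-0.044,0.01,-0.0],255]]
[0.4689 0.0504 0.027  0.104 ]
```

>>> step_arm(plan=[[[0, 0, 0.0], [-0.004, 0.0, 0.0], 255], [[0, 0, 0.0], [-0.007, 0.0, 0.0], 255], [[0, 0, 0.0], [-0.011, 0.0, 0.0], 255], [[0, 0, 0.03], [-0.015, 0.002, 0.0], 255], [[0, 0, 0.05], [-0.019, 0.003, 0.0], 255], [[0, 0, 0.08], [-0.024, 0.005, 0.0], 255], [[0, 0, 0.1], [-0.028, 0.006, 0.0], 255], [[0, 0, 0.14], [-0.033, 0.007, 0.0], 255], [[0, 0, 0.17], [-0.039, 0.008, 0.0], 255], [[0, 0, 0.2], [-0.044, 0.01, 0.0], 255]])

```text
time: 4.45
position: [0.4696, 0.0509, 0.0266]
tool_rot: [-0.159, 3.136, -0.0]
ft_force: [-2.1, -2.8, -0.0]
grip_width: 0.006
```

```bash
cat > look.py <<'E'
import sys
from h import *
im=ctrl.get_image("top"); n=sys.argv[1]
s=seg("top","tray")
z=cv2.resize(im[160:320,190:410,::-1],None,fx=3.5,fy=3.5,interpolation=cv2.INTER_CUBIC)
D=np.array([.6653,.0559,.0896]); st=ctrl.get_state()
print('tcp',st['position'].round(4),'F',st['ft_force'].round(1),st['time'])
if s:
    m=s['pixels'].astype(np.uint8)
    c=np.vstack([k[:,0] for k in cv2.findContours(m,cv2.RETR_EXTERNAL,cv2.CHAIN_APPROX_NONE)[0]]).astype(float)
    w=plane("top",c,.03); w=cv2.convexHull(w.astype(np.float32))[:,0]
    # fit known-size rectangle to mask pixels: maximise IoU-like via signed distance
    ys,xs=np.nonzero(m); P=plane("top",np.c_[xs,ys],.03)
    c0,th0,e,_=rectfit("top",m,.03)
    yy,xx=np.mgrid[160:320:1,190:410:1]; G=plane("top",np.c_[xx.ravel(),yy.ravel()],.03); V=m[160:320,190:410].ravel().astype(float)
    def f(p):
        q=(G-p[:2]); cc,ss=np.cos(p[2]),np.sin(p[2])
        lx=cc*q[:,0]+ss*q[:,1]; ly=-ss*q[:,0]+cc*q[:,1]
        d=np.minimum(.046-abs(lx),.140-abs(ly)); return 1/(1+np.exp(-np.clip(d/.0012,-40,40)))-V
    r=least_squares(f,[*c0,th0],diff_step=1e-3); t=r.x
    rel=np.array([t[0]-D[0],t[1]-D[1]]); cc,ss=np.cos(D[2]),np.sin(D[2])
    print('score',round(s['score'],2),'tray world',t.round(4),'minrect',c0.round(4),round(th0,3),np.round(e,3),'res',round(r.cost,1))
    print('in dock',[(cc*rel[0]+ss*rel[1]).round(4),(-ss*rel[0]+cc*rel[1]).round(4),(t[2]-D[2]).round(3)])
    q=proj("top",np.c_[T(t,[(.046,.14),(.046,-.14),(-.046,-.14),(-.046,.14)]),[.03]*4])
    cv2.polylines(z,[np.round(((q-[190,160]+.5)*3.5)).astype(np.int32)],True,(0,255,0),1)
cv2.imwrite(f'pics/{n}.png',z)
E
python3 look.py c1
```

```text
tcp [0.4702 0.0513 0.0267] F [ 0.5 -1.6  0.1] 4.55
score 0.79 tray world [ 0.5388 -0.0227  0.0866] minrect [ 0.5366 -0.0222] 0.097 [0.094 0.279] res 370.7
in dock [np.float64(-0.133), np.float64(-0.067), np.float64(-0.003)]
```

View pics/c1.png

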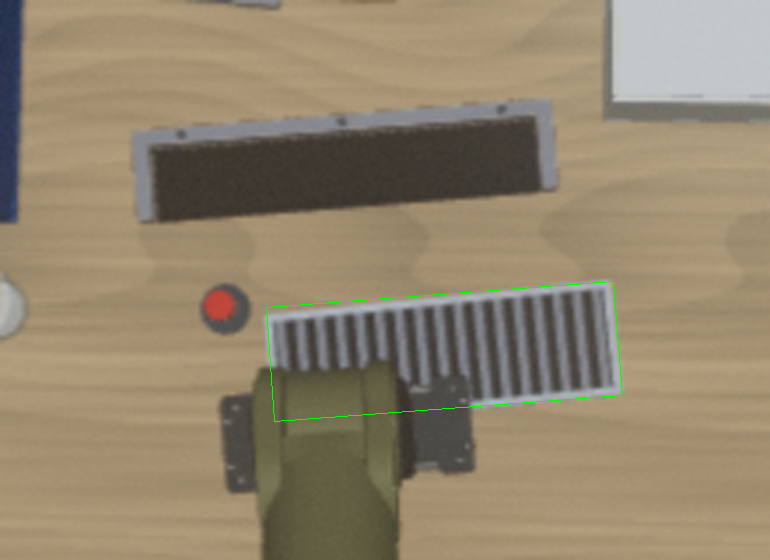

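```bash
python3 - <<'E'
import numpy as np
for i,th in enumerate([0,-.1,-.2,-.3,-.36]):
    r=np.array([-.0555,.147]);c,s=np.cos(th),np.sin(th)
    print(th,(.539+c*r[0]-s*r[1]).round(3),(-.0906+s*r[0]+c*r[1]).round(3))
E
python3 pl.py 255 "2:0.484,0.056,0.027,0.0" "2:0.499,0.061,0.027,-0.1" "2:.514,.064,.027,-.2" "2:.529,.066,.027,-.3" "2:.538,.067,.027,-.36"
```

```text
0 0.484 0.056
-0.1 0.498 0.061
-0.2 0.514 0.064
-0.3 0.529 0.066
-0.36 0.539 0.067
[[[0,0,0.05],[-0.008,0.002,-0.0],255],[[0,0,0.1],[-0.016,0.004,-0.0],255],[[0,0,0.15],[-0.023,0.006,-0.0],255],[[0,0,0.2],[-0.031,0.007,-0.0],255],[[0,0,0.25],[-0.039,0.008,-0.0],255],[[0,0,0.3],[-0.046,0.009,-0.0],255],[[0,0,0.35],[-0.054,0.009,-0.0],255],[[0,0,0.4],[-0.061,0.009,-0.0],255],[[0,0,0.43],[-0.066,0.009,-0.0],255],[[0,0,0.46],[-0.07,0.009,-0.0],255]]
[ 0.5376  0.0666  0.027  -0.356 ]
```

>>> step_arm(plan=[[[0, 0, 0.05], [-0.008, 0.002, 0.0], 255], [[0, 0, 0.1], [-0.016, 0.004, 0.0], 255], [[0, 0, 0.15], [-0.023, 0.006, 0.0], 255], [[0, 0, 0.2], [-0.031, 0.007, 0.0], 255], [[0, 0, 0.25], [-0.039, 0.008, 0.0], 255], [[0, 0, 0.3], [-0.046, 0.009, 0.0], 255], [[0, 0, 0.35], [-0.054, 0.009, 0.0], 255], [[0, 0, 0.4], [-0.061, 0.009, 0.0], 255], [[0, 0, 0.43], [-0.066, 0.009, 0.0], 255], [[0, 0, 0.46], [-0.07, 0.009, 0.0], 255]])

```text
time: 5.8
position: [0.5375, 0.0672, 0.0265]
tool_rot: [-0.559, -3.091, -0.001]
ft_force: [-3.2, 1.2, -0.1]
grip_width: 0.005
```

```bash
python3 look.py c2
```

```text
tcp [0.5381 0.0671 0.0266] F [-0.6  1.4 -0.5] 5.9
score 0.6 tray world [ 0.5744 -0.027  -0.3136] minrect [ 0.5734 -0.0262] -0.311 [0.093 0.28 ] res 423.6
in dock [np.float64(-0.098), np.float64(-0.0744), np.float64(-0.403)]
```

View pics/c2.png

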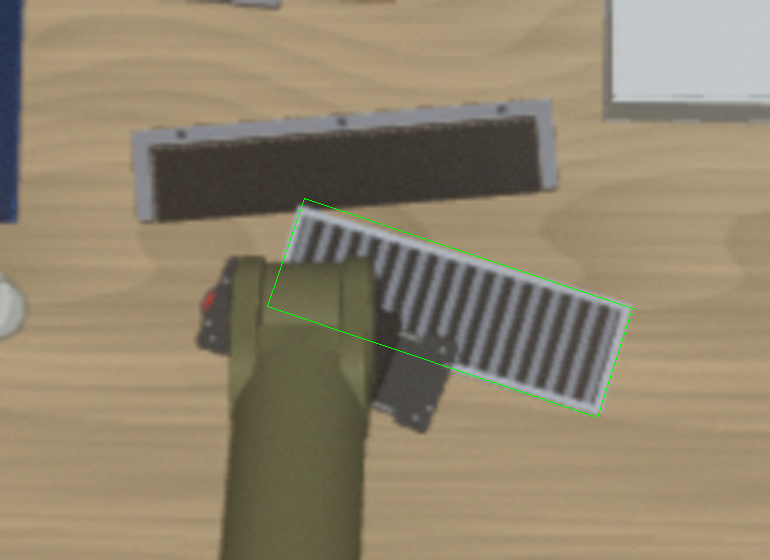

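```bash
python3 pl.py 0 "3:0.515,0.072,0.027,-0.31" "5:0.504,-0.004,0.027,-0.31" "2:.504,-.004,.027,-.31"
```

```text
[[[0,0,-0.02],[0.008,-0.001,-0.0],0],[[0,0,-0.03],[0.015,-0.002,-0.0],0],[[0,0,-0.05],[0.023,-0.003,-0.0],0],[[0,0,-0.05],[0.02,-0.018,-0.0],0],[[0,0,-0.05],[0.017,-0.033,-0.0],0],[[0,0,-0.05],[0.013,-0.048,-0.0],0],[[0,0,-0.05],[0.01,-0.063,-0.0],0],[[0,0,-0.05],[0.007,-0.078,-0.0],0],[[0,0,-0.05],[0.007,-0.078,-0.0],0],[[0,0,-0.05],[0.007,-0.078,-0.0],0]]
[ 0.5039 -0.004   0.027  -0.306 ]
```

>>> step_arm(plan=[[[0, 0, -0.02], [0.008, -0.001, 0.0], 255], [[0, 0, -0.03], [0.015, -0.002, 0.0], 255], [[0, 0, -0.05], [0.023, -0.003, 0.0], 0], [[0, 0, -0.05], [0.02, -0.018, 0.0], 0], [[0, 0, -0.05], [0.017, -0.033, 0.0], 0], [[0, 0, -0.05], [0.013, -0.048, 0.0], 0], [[0, 0, -0.05], [0.01, -0.063, 0.0], 0], [[0, 0, -0.05], [0.007, -0.078, 0.0], 0], [[0, 0, -0.05], [0.007, -0.078, 0.0], 0], [[0, 0, -0.05], [0.007, -0.078, 0.0], 0]])

```text
time: 7.15
position: [0.5037, -0.0034, 0.0266]
tool_rot: [0.48, 3.105, 0.001]
ft_force: [0.1, -0.3, -0.2]
grip_width: 0.836
```

```bash
python3 pl.py 0 "8:0.5365,-0.0145,0.027,-0.31" "2:.5365,-.0145,.027,-.31"
```

```text
[[[0,0,0.0],[-0.004,-0.0,-0.0],0],[[0,0,0.0],[-0.009,-0.0,-0.0],0],[[0,0,0.0],[-0.013,-0.0,-0.0],0],[[0,0,0.0],[-0.017,-0.0,-0.0],0],[[0,0,0.0],[-0.021,-0.0,-0.0],0],[[0,0,0.0],[-0.026,-0.0,-0.0],0],[[0,0,0.0],[-0.03,-0.0,-0.0],0],[[0,0,0.0],[-0.034,-0.0,-0.0],0],[[0,0,0.0],[-0.034,-0.0,-0.0],0],[[0,0,0.0],[-0.034,-0.0,-0.0],0]]
[ 0.5363 -0.0143  0.027  -0.306 ]
```

>>> step_arm(plan=[[[0, 0, 0.0], [-0.004, 0.0, 0.0], 0], [[0, 0, 0.0], [-0.009, 0.0, 0.0], 0], [[0, 0, 0.0], [-0.013, 0.0, 0.0], 0], [[0, 0, 0.0], [-0.017, 0.0, 0.0], 0], [[0, 0, 0.0], [-0.021, 0.0, 0.0], 0], [[0, 0, 0.0], [-0.026, 0.0, 0.0], 0], [[0, 0, 0.0], [-0.03, 0.0, 0.0], 0], [[0, 0, 0.0], [-0.034, 0.0, 0.0], 0], [[0, 0, 0.0], [-0.034, 0.0, 0.0], 0], [[0, 0, 0.0], [-0.034, 0.0, 0.0], 0]])

```text
time: 8.4
position: [0.5351, -0.0137, 0.0261]
tool_rot: [-0.479, -3.103, -0.0]
ft_force: [-2.2, 2.3, 0.5]
grip_width: 0.999
```

```bash
python3 look.py c3
```

```text
tcp [ 0.5356 -0.0139  0.0261] F [-2.2  0.3 -1.8] 8.5
score 0.6 tray world [ 0.592  -0.0328 -0.3059] minrect [ 0.59   -0.0323] -0.305 [0.095 0.282] res 589.8
in dock [np.float64(-0.081), np.float64(-0.0818), np.float64(-0.395)]
```

View pics/c3.png

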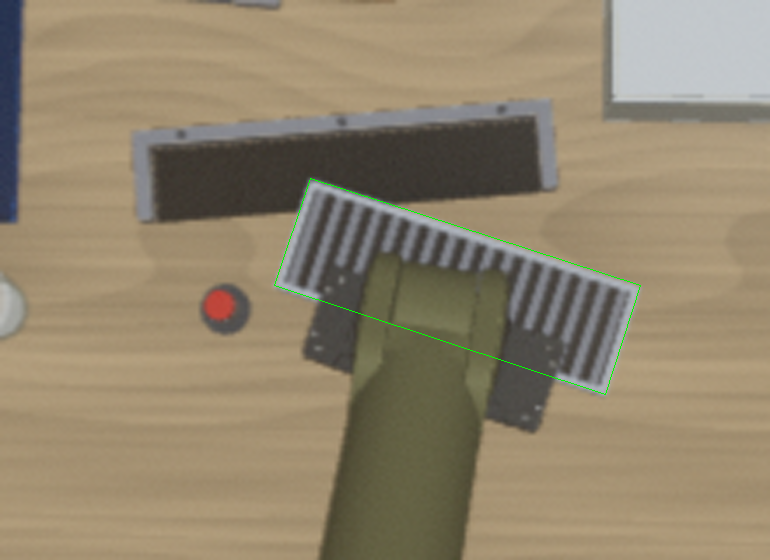

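```bash
python3 -c "
from bench import ctrl
print(ctrl.get_state()['joint_positions'].round(2))"; python3 pl.py 80 "2:.517,-.009,.027,-.306" "4:.517,-.09,.10,-.9" "4:.532,-.21,.10,-1.5"
```

```text
[-0.51  0.32  0.56  1.97 -0.21  0.91  1.42]
[[[0,0,-0.0],[0.01,-0.0,-0.0],80],[[0,0,-0.0],[0.02,-0.001,-0.0],80],[[0,0,0.15],[0.014,-0.02,-0.018],80],[[0,0,0.3],[0.008,-0.039,-0.037],80],[[0,0,0.45],[0.002,-0.059,-0.055],80],[[0,0,0.59],[-0.004,-0.078,-0.073],80],[[0,0,0.74],[-0.017,-0.105,-0.073],80],[[0,0,0.89],[-0.03,-0.133,-0.073],80],[[0,0,1.04],[-0.042,-0.16,-0.073],80],[[0,0,1.19],[-0.055,-0.188,-0.073],80]]
[ 0.5321 -0.2101  0.1    -1.496 ]
```

>>> step_arm(plan=[[[0, 0, 0.0], [0.01, 0.0, 0.0], 80], [[0, 0, 0.0], [0.02, -0.001, -0.01], 80], [[0, 0, 0.0], [0.02, -0.01, -0.045], 80], [[0, 0, 0.16], [0.015, -0.03, -0.073], 80], [[0, 0, 0.33], [0.005, -0.059, -0.073], 80], [[0, 0, 0.5], [-0.004, -0.08, -0.073], 80], [[0, 0, 0.67], [-0.017, -0.105, -0.073], 80], [[0, 0, 0.84], [-0.03, -0.133, -0.073], 80], [[0, 0, 1.01], [-0.042, -0.16, -0.073], 80], [[0, 0, 1.19], [-0.055, -0.188, -0.073], 80]])

```text
time: 9.75
position: [0.5319, -0.2108, 0.1007]
tool_rot: [2.143, 2.295, 0.003]
ft_force: [0.1, 0.6, -0.1]
grip_width: 0.688
```

```bash
python3 look.py c4; python3 pl.py 80 "4:.536,-.202,.10,-1.877" "5:.536,-.202,.027,-1.877" "1:.536,-.202,.027,-1.877"
```

```text
tcp [ 0.5313 -0.2144  0.101 ] F [-0.3  0.  -0.1] 9.85
score 0.59 tray world [ 0.59   -0.0331 -0.304 ] minrect [ 0.5893 -0.0329] -0.305 [0.097 0.281] res 40.8
in dock [np.float64(-0.083), np.float64(-0.0819), np.float64(-0.394)]
[[[0,0,0.1],[0.002,0.001,-0.0],80],[[0,0,0.19],[0.004,0.002,-0.0],80],[[0,0,0.29],[0.006,0.003,-0.0],80],[[0,0,0.38],[0.008,0.004,-0.0],80],[[0,0,0.38],[0.008,0.004,0.015],80],[[0,0,0.38],[0.008,0.004,0.029],80],[[0,0,0.38],[0.008,0.004,0.044],80],[[0,0,0.38],[0.008,0.004,0.058],80],[[0,0,0.38],[0.008,0.004,0.073],80],[[0,0,0.38],[0.008,0.004,0.073],80]]
[ 0.5355 -0.2018  0.027  -1.876 ]
```

View pics/c4.png

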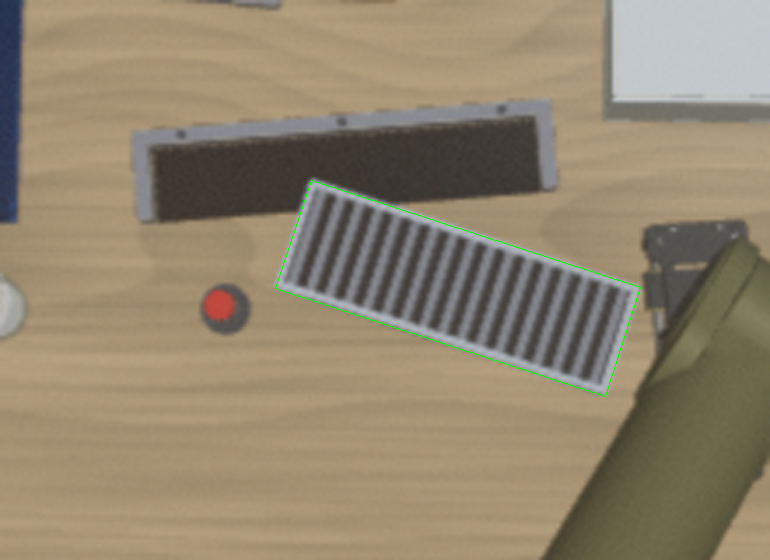

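>>> step_arm(plan=[[[0, 0, 0.1], [0.002, 0.001, 0.0], 80], [[0, 0, 0.19], [0.004, 0.002, 0.0], 80], [[0, 0, 0.29], [0.006, 0.003, 0.0], 80], [[0, 0, 0.38], [0.008, 0.004, 0.0], 80], [[0, 0, 0.38], [0.008, 0.004, 0.015], 80], [[0, 0, 0.38], [0.008, 0.004, 0.029], 80], [[0, 0, 0.38], [0.008, 0.004, 0.044], 80], [[0, 0, 0.38], [0.008, 0.004, 0.058], 80], [[0, 0, 0.38], [0.008, 0.004, 0.073], 80], [[0, 0, 0.38], [0.008, 0.004, 0.073], 80]])

```text
time: 11.1
position: [0.534, -0.2015, 0.025]
tool_rot: [-2.533, -1.856, 0.003]
ft_force: [-0.1, -1.4, 0.6]
grip_width: 0.69
```

```bash
python3 pl.py 80 "4:.545,-.1757,.027,-1.876" "6:.563,-.1185,.027,-1.876"
```

```text
[[[0,0,-0.0],[0.007,0.0,-0.0],80],[[0,0,-0.0],[0.014,0.001,-0.0],80],[[0,0,-0.0],[0.021,0.001,-0.0],80],[[0,0,-0.0],[0.028,0.001,-0.0],80],[[0,0,-0.0],[0.038,0.001,-0.0],80],[[0,0,-0.0],[0.048,0.001,-0.0],80],[[0,0,-0.0],[0.058,0.001,-0.0],80],[[0,0,-0.0],[0.068,0.001,-0.0],80],[[0,0,-0.0],[0.078,0.001,-0.0],80],[[0,0,-0.0],[0.088,0.001,-0.0],80]]
[ 0.5629 -0.1182  0.027  -1.876 ]
```

>>> step_arm(plan=[[[0, 0, 0.0], [0.007, 0.0, 0.0], 80], [[0, 0, 0.0], [0.014, 0.001, 0.0], 80], [[0, 0, 0.0], [0.021, 0.001, 0.0], 80], [[0, 0, 0.0], [0.028, 0.001, 0.0], 80], [[0, 0, 0.0], [0.038, 0.001, 0.0], 80], [[0, 0, 0.0], [0.048, 0.001, 0.0], 80], [[0, 0, 0.0], [0.058, 0.001, 0.0], 80], [[0, 0, 0.0], [0.068, 0.001, 0.0], 80], [[0, 0, 0.0], [0.078, 0.001, 0.0], 80], [[0, 0, 0.0], [0.088, 0.001, 0.0], 80]])

```text
time: 12.35
position: [0.5628, -0.1181, 0.0268]
tool_rot: [2.534, 1.856, -0.0]
ft_force: [-1.1, -5.9, 3.0]
grip_width: 0.686
```

```bash
python3 look.py c5
```

```text
tcp [ 0.5633 -0.1161  0.0267] F [ 0.7 -0.7  0.3] 12.45
score 0.86 tray world [ 0.6138  0.0425 -0.3047] minrect [0.6133 0.0419] -0.303 [0.093 0.243] res 225.8
in dock [np.float64(-0.0525), np.float64(-0.0088), np.float64(-0.394)]
```

View pics/c5.png

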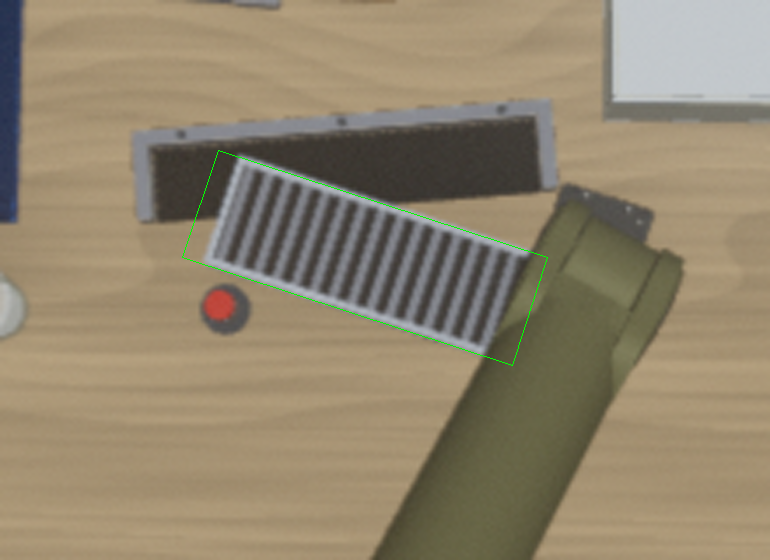

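```bash
python3 pl.py 80 "8:.572,-.0896,.027,-1.876" "2:.572,-.0896,.027,-1.876"
```

```text
[[[0,0,-0.0],[0.004,0.0,-0.0],80],[[0,0,-0.0],[0.008,0.0,-0.0],80],[[0,0,-0.0],[0.011,0.0,-0.0],80],[[0,0,-0.0],[0.015,0.0,-0.0],80],[[0,0,-0.0],[0.019,0.0,-0.0],80],[[0,0,-0.0],[0.023,0.0,-0.0],80],[[0,0,-0.0],[0.026,0.0,-0.0],80],[[0,0,-0.0],[0.03,0.0,-0.0],80],[[0,0,-0.0],[0.03,0.0,-0.0],80],[[0,0,-0.0],[0.03,0.0,-0.0],80]]
[ 0.5719 -0.0896  0.027  -1.876 ]
```

>>> step_arm(plan=[[[0, 0, 0.0], [0.004, 0.0, 0.0], 80], [[0, 0, 0.0], [0.008, 0.0, 0.0], 80], [[0, 0, 0.0], [0.011, 0.0, 0.0], 80], [[0, 0, 0.0], [0.015, 0.0, 0.0], 80], [[0, 0, 0.0], [0.019, 0.0, 0.0], 80], [[0, 0, 0.0], [0.023, 0.0, 0.0], 80], [[0, 0, 0.0], [0.026, 0.0, 0.0], 80], [[0, 0, 0.0], [0.03, 0.0, 0.0], 80], [[0, 0, 0.0], [0.03, 0.0, 0.0], 80], [[0, 0, 0.0], [0.03, 0.0, 0.0], 80]])

```text
time: 13.7
position: [0.5717, -0.0891, 0.0266]
tool_rot: [-2.534, -1.857, -0.001]
ft_force: [-0.9, -3.0, 2.7]
grip_width: 0.684
```

```bash
python3 look.py c6; python3 pl.py 80 "3:.563,-.12,.027,-1.876" "3:.556,-.13,.09,-1.6" "4:.49,-.11,.09,-1.0"
```

```text
tcp [ 0.5717 -0.0891  0.0266] F [-0.6 -3.3  2. ] 13.8
score 0.58 tray world [ 0.6244  0.0759 -0.3098] minrect [0.6243 0.0753] -0.311 [0.096 0.239] res 246.2
in dock [np.float64(-0.0389), np.float64(0.0236), np.float64(-0.399)]
[[[0,0,-0.0],[-0.011,0.0,-0.0],80],[[0,0,-0.0],[-0.021,0.0,-0.0],80],[[0,0,-0.0],[-0.032,0.001,-0.0],80],[[0,0,-0.09],[-0.036,-0.001,-0.021],80],[[0,0,-0.18],[-0.039,-0.002,-0.042],80],[[0,0,-0.28],[-0.043,-0.003,-0.063],80],[[0,0,-0.43],[-0.044,-0.02,-0.063],80],[[0,0,-0.58],[-0.044,-0.038,-0.063],80],[[0,0,-0.73],[-0.044,-0.055,-0.063],80],[[0,0,-0.88],[-0.044,-0.072,-0.063],80]]
[ 0.49   -0.1099  0.09   -0.996 ]
```

View pics/c6.png

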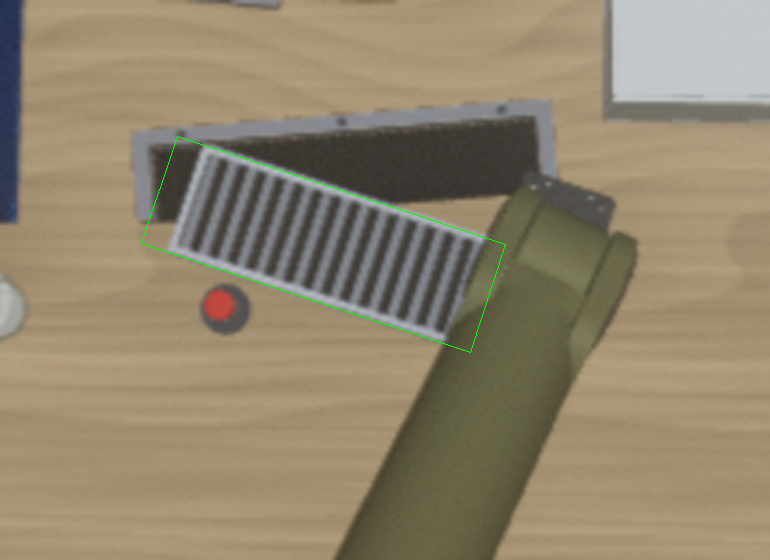

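```bash
echo '[0.5719,-0.0896,0.027,-1.876]'>cmd.json; python3 pl.py 80 "2:.563,-.12,.027,-1.876" "2:.556,-.13,.07,-1.8" "6:.50,-.04,.09,-0.9"
```

```text
[[[0,0,-0.0],[-0.016,0.0,-0.0],80],[[0,0,-0.0],[-0.032,0.001,-0.0],80],[[0,0,-0.04],[-0.037,-0.001,-0.022],80],[[0,0,-0.08],[-0.043,-0.003,-0.043],80],[[0,0,-0.23],[-0.032,-0.016,-0.046],80],[[0,0,-0.38],[-0.02,-0.03,-0.05],80],[[0,0,-0.53],[-0.009,-0.043,-0.053],80],[[0,0,-0.68],[0.003,-0.057,-0.056],80],[[0,0,-0.83],[0.014,-0.07,-0.06],80],[[0,0,-0.98],[0.026,-0.083,-0.063],80]]
[ 0.5005 -0.0399  0.09   -0.896 ]
```

>>> step_arm(plan=[[[0, 0, 0.0], [-0.016, 0.0, 0.0], 80], [[0, 0, 0.0], [-0.032, 0.001, 0.0], 80], [[0, 0, -0.04], [-0.037, -0.001, -0.022], 80], [[0, 0, -0.08], [-0.043, -0.003, -0.043], 80], [[0, 0, -0.23], [-0.032, -0.016, -0.046], 255], [[0, 0, -0.38], [-0.02, -0.03, -0.05], 255], [[0, 0, -0.53], [-0.009, -0.043, -0.053], 255], [[0, 0, -0.68], [0.003, -0.057, -0.056], 255], [[0, 0, -0.83], [0.014, -0.07, -0.06], 255], [[0, 0, -0.98], [0.026, -0.083, -0.063], 255]])

```text
time: 15.05
position: [0.5, -0.0396, 0.0904]
tool_rot: [1.355, 2.834, 0.002]
ft_force: [0.7, -0.9, 0.3]
grip_width: 0.089
```

```bash
python3 look.py c7; python3 pl.py 255 "5:.523,-.012,.08,-.306" "5:.523,-.012,.027,-.306"
```

```text
tcp [ 0.4999 -0.0381  0.0903] F [ 0.4  0.  -0.3] 15.15
score 0.66 tray world [ 0.6203  0.0549 -0.2903] minrect [0.6199 0.0539] -0.297 [0.099 0.284] res 244.3
in dock [np.float64(-0.0449), np.float64(0.0031), np.float64(-0.38)]
[[[0,0,-0.12],[0.002,0.007,0.002],255],[[0,0,-0.24],[0.003,0.014,0.004],255],[[0,0,-0.35],[0.005,0.021,0.006],255],[[0,0,-0.47],[0.006,0.028,0.008],255],[[0,0,-0.59],[0.008,0.035,0.01],255],[[0,0,-0.59],[0.008,0.035,0.021],255],[[0,0,-0.59],[0.008,0.035,0.031],255],[[0,0,-0.59],[0.008,0.035,0.042],255],[[0,0,-0.59],[0.008,0.035,0.052],255],[[0,0,-0.59],[0.008,0.035,0.063],255]]
[ 0.5229 -0.0117  0.027  -0.306 ]
```

View pics/c7.png

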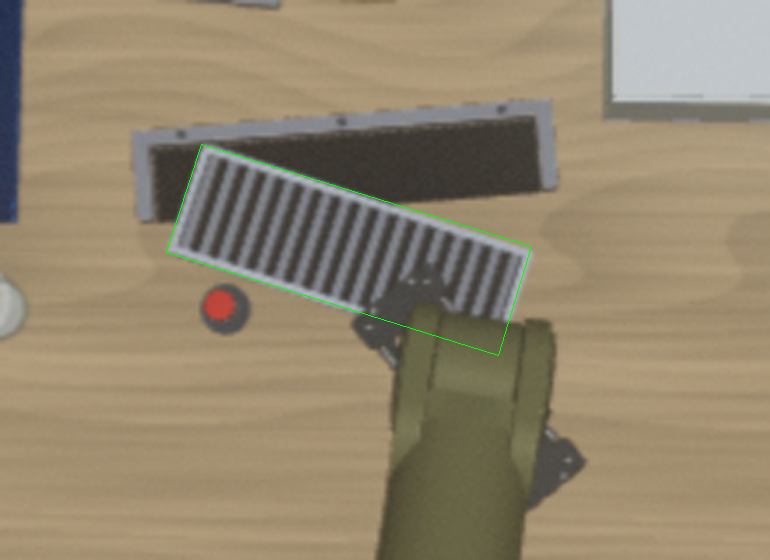

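>>> step_arm(plan=[[[0, 0, -0.12], [0.002, 0.007, 0.002], 255], [[0, 0, -0.24], [0.003, 0.014, 0.004], 255], [[0, 0, -0.35], [0.005, 0.021, 0.006], 255], [[0, 0, -0.47], [0.006, 0.028, 0.008], 255], [[0, 0, -0.59], [0.008, 0.035, 0.01], 255], [[0, 0, -0.59], [0.008, 0.035, 0.021], 255], [[0, 0, -0.59], [0.008, 0.035, 0.031], 255], [[0, 0, -0.59], [0.008, 0.035, 0.042], 255], [[0, 0, -0.59], [0.008, 0.035, 0.052], 255], [[0, 0, -0.59], [0.008, 0.035, 0.063], 255]])

```text
time: 16.4
position: [0.5226, -0.0116, 0.0258]
tool_rot: [0.481, 3.105, -0.0]
ft_force: [-0.3, -0.3, 0.0]
grip_width: 0.003
```

```bash
python3 - <<'E'
import numpy as np
for th in [-.306,-.2,-.1,0,.09]:
    r=np.array([-.0555,-.149]);c,s=np.cos(th),np.sin(th)
    print(th,(.6346+c*r[0]-s*r[1]).round(4),(.1098+s*r[0]+c*r[1]).round(4))
E
python3 pl.py 255 "3:.537,-.0155,.027,-.306" "3:.551,-.025,.027,-.2" "4:.565,-.033,.027,-.1"
```

```text
-0.306 0.5368 -0.0156
-0.2 0.5506 -0.0252
-0.1 0.5645 -0.0329
0 0.5791 -0.0392
0.09 0.5927 -0.0436
[[[0,0,-0.0],[-0.005,0.0,-0.0],255],[[0,0,0.0],[-0.01,0.0,-0.0],255],[[0,0,0.0],[-0.015,0.001,-0.0],255],[[0,0,-0.04],[-0.02,-0.001,-0.0],255],[[0,0,-0.07],[-0.025,-0.003,-0.0],255],[[0,0,-0.11],[-0.031,-0.004,-0.0],255],[[0,0,-0.13],[-0.035,-0.005,-0.0],255],[[0,0,-0.16],[-0.039,-0.006,-0.0],255],[[0,0,-0.18],[-0.043,-0.007,-0.0],255],[[0,0,-0.21],[-0.047,-0.008,-0.0],255]]
[ 0.5653 -0.0335  0.027  -0.096 ]
```

>>> step_arm(plan=[[[0, 0, 0.0], [-0.005, 0.0, 0.0], 255], [[0, 0, 0.0], [-0.01, 0.0, 0.0], 255], [[0, 0, 0.0], [-0.015, 0.001, 0.0], 255], [[0, 0, -0.04], [-0.02, -0.001, 0.0], 255], [[0, 0, -0.07], [-0.025, -0.003, 0.0], 255], [[0, 0, -0.11], [-0.031, -0.004, 0.0], 255], [[0, 0, -0.13], [-0.035, -0.005, 0.0], 255], [[0, 0, -0.16], [-0.039, -0.006, 0.0], 255], [[0, 0, -0.18], [-0.043, -0.007, 0.0], 255], [[0, 0, -0.21], [-0.047, -0.008, 0.0], 255]])

```text
time: 17.65
position: [0.5652, -0.0333, 0.0266]
tool_rot: [0.149, 3.138, 0.0]
ft_force: [-3.2, 1.4, 1.8]
grip_width: 0.008
```

```bash
python3 look.py c8; python3 pl.py 255 "5:.579,-.039,.027,0" "5:.593,-.0435,.027,.09"
```

```text
tcp [ 0.5659 -0.0337  0.0267] F [-0.8  0.1  0.6] 17.75
score 0.85 tray world [ 0.6355  0.0527 -0.0846] minrect [0.6328 0.0509] -0.11 [0.098 0.286] res 509.8
in dock [np.float64(-0.03), np.float64(-0.0005), np.float64(-0.174)]
[[[0,0,-0.02],[-0.003,-0.001,-0.0],255],[[0,0,-0.04],[-0.006,-0.002,-0.0],255],[[0,0,-0.06],[-0.009,-0.002,-0.0],255],[[0,0,-0.08],[-0.011,-0.003,-0.0],255],[[0,0,-0.1],[-0.014,-0.004,-0.0],255],[[0,0,-0.11],[-0.017,-0.005,-0.0],255],[[0,0,-0.13],[-0.02,-0.005,-0.0],255],[[0,0,-0.15],[-0.023,-0.006,-0.0],255],[[0,0,-0.17],[-0.026,-0.007,-0.0],255],[[0,0,-0.19],[-0.029,-0.007,-0.0],255]]
[ 0.5935 -0.0433  0.027   0.094 ]
```

View pics/c8.png

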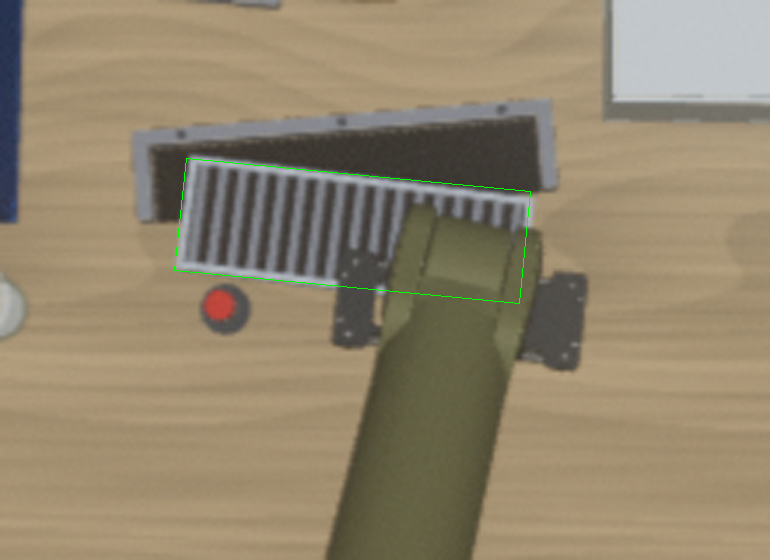

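```bash
echo '[0.5653,-0.0335,0.027,-0.096]'>cmd.json; python3 pl.py 255 "6:.581,-.0395,.027,.02" "4:.556,-.0395,.027,.02"
```

```text
[[[0,0,-0.02],[-0.003,-0.001,-0.0],255],[[0,0,-0.04],[-0.005,-0.001,-0.0],255],[[0,0,-0.06],[-0.008,-0.002,-0.0],255],[[0,0,-0.08],[-0.011,-0.003,-0.0],255],[[0,0,-0.1],[-0.014,-0.004,-0.0],255],[[0,0,-0.12],[-0.016,-0.004,-0.0],255],[[0,0,-0.12],[-0.01,-0.005,-0.0],255],[[0,0,-0.12],[-0.004,-0.006,-0.0],255],[[0,0,-0.12],[0.002,-0.006,-0.0],255],[[0,0,-0.12],[0.009,-0.007,-0.0],255]]
[ 0.5557 -0.0396  0.027   0.024 ]
```

>>> step_arm(plan=[[[0, 0, -0.02], [-0.003, -0.001, 0.0], 255], [[0, 0, -0.04], [-0.005, -0.001, 0.0], 255], [[0, 0, -0.06], [-0.008, -0.002, 0.0], 255], [[0, 0, -0.08], [-0.011, -0.003, 0.0], 255], [[0, 0, -0.1], [-0.014, -0.004, 0.0], 255], [[0, 0, -0.12], [-0.016, -0.004, 0.0], 255], [[0, 0, -0.12], [-0.01, -0.005, 0.0], 255], [[0, 0, -0.12], [-0.004, -0.006, 0.0], 255], [[0, 0, -0.12], [0.002, -0.006, 0.0], 255], [[0, 0, -0.12], [0.009, -0.007, 0.0], 255]])

```text
time: 19.0
position: [0.5551, -0.0392, 0.0267]
tool_rot: [-0.037, 3.141, 0.0]
ft_force: [0.8, 0.5, -0.3]
grip_width: 0.006
```

```bash
python3 look.py c9
```

```text
tcp [ 0.5544 -0.0394  0.0265] F [-0.2  0.4  0.9] 19.1
score 0.66 tray world [ 0.6423  0.0507 -0.0016] minrect [0.6414 0.0498] -0.017 [0.097 0.282] res 264.2
in dock [np.float64(-0.0234), np.float64(-0.0031), np.float64(-0.091)]
```

View pics/c9.png

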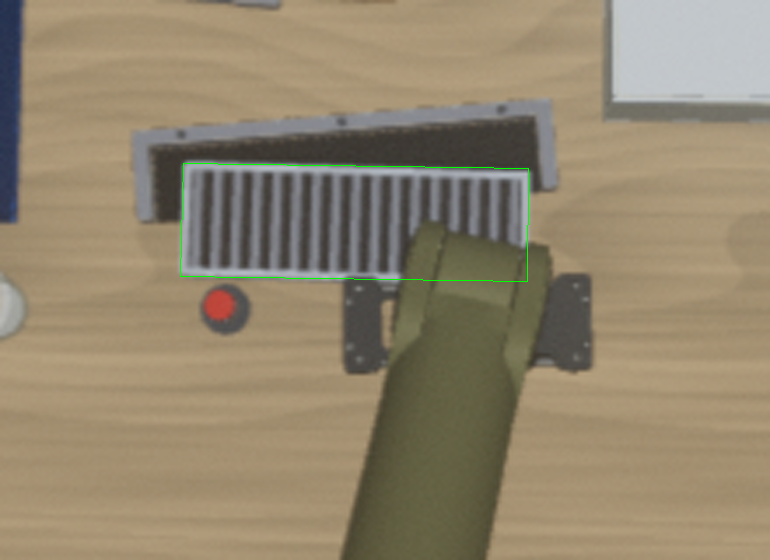

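```bash
python3 pl.py 0 "6:.566,.032,.027,.09" "4:.566,.032,.027,.09"; python3 pl.py 0 "9:.609,.0358,.027,.09" "1:.609,.0358,.027,.09"
```

```text
[[[0,0,-0.01],[-0.002,0.012,-0.0],0],[[0,0,-0.02],[-0.004,0.024,-0.0],0],[[0,0,-0.03],[-0.006,0.036,-0.0],0],[[0,0,-0.04],[-0.008,0.048,-0.0],0],[[0,0,-0.05],[-0.01,0.059,-0.0],0],[[0,0,-0.07],[-0.012,0.071,-0.0],0],[[0,0,-0.07],[-0.012,0.071,-0.0],0],[[0,0,-0.07],[-0.012,0.071,-0.0],0],[[0,0,-0.07],[-0.012,0.071,-0.0],0],[[0,0,-0.07],[-0.012,0.071,-0.0],0]]
[0.566  0.0317 0.027  0.094 ]
[[[0,0,0.0],[-0.005,0.0,-0.0],0],[[0,0,0.0],[-0.01,0.0,-0.0],0],[[0,0,0.0],[-0.014,0.0,-0.0],0],[[0,0,0.0],[-0.019,0.0,-0.0],0],[[0,0,0.0],[-0.024,0.0,-0.0],0],[[0,0,0.0],[-0.029,0.0,-0.0],0],[[0,0,0.0],[-0.034,0.0,-0.0],0],[[0,0,0.0],[-0.038,0.0,-0.0],0],[[0,0,0.0],[-0.043,0.0,-0.0],0],[[0,0,0.0],[-0.043,0.0,-0.0],0]]
[0.6088 0.0357 0.027  0.094 ]
```

>>> step_arm(plan=[[[0, 0, -0.01], [-0.002, 0.012, 0.0], 0], [[0, 0, -0.02], [-0.004, 0.024, 0.0], 0], [[0, 0, -0.03], [-0.006, 0.036, 0.0], 0], [[0, 0, -0.04], [-0.008, 0.048, 0.0], 0], [[0, 0, -0.05], [-0.01, 0.059, 0.0], 0], [[0, 0, -0.07], [-0.012, 0.071, 0.0], 0], [[0, 0, -0.07], [-0.012, 0.071, 0.0], 0], [[0, 0, -0.07], [-0.012, 0.071, 0.0], 0], [[0, 0, -0.07], [-0.012, 0.071, 0.0], 0], [[0, 0, -0.07], [-0.012, 0.071, 0.0], 0]])

```text
time: 20.35
position: [0.5657, 0.0313, 0.0266]
tool_rot: [-0.145, 3.138, -0.0]
ft_force: [-0.4, -0.2, 0.6]
grip_width: 0.98
```

>>> step_arm(plan=[[[0, 0, 0.0], [-0.005, 0.0, 0.0], 0], [[0, 0, 0.0], [-0.01, 0.0, 0.0], 0], [[0, 0, 0.0], [-0.014, 0.0, 0.0], 0], [[0, 0, 0.0], [-0.019, 0.0, 0.0], 0], [[0, 0, 0.0], [-0.024, 0.0, 0.0], 0], [[0, 0, 0.0], [-0.029, 0.0, 0.0], 0], [[0, 0, 0.0], [-0.034, 0.0, 0.0], 0], [[0, 0, 0.0], [-0.038, 0.0, 0.0], 0], [[0, 0, 0.0], [-0.043, 0.0, 0.0], 0], [[0, 0, 0.0], [-0.043, 0.0, 0.0], 0]])

```text
time: 21.6
position: [0.6094, 0.0365, 0.0265]
tool_rot: [-0.148, 3.137, 0.001]
ft_force: [-1.6, 0.3, -0.9]
grip_width: 0.996
```

```bash
python3 look.py c10; python3 pl.py 0 "6:.619,.0367,.027,.094" "4:.619,.0367,.027,.094"
```

```text
tcp [0.6094 0.0364 0.0268] F [ 0.1  0.9 -0.2] 21.7
[[[0,0,-0.0],[-0.002,0.0,-0.0],0],[[0,0,-0.0],[-0.003,0.0,-0.0],0],[[0,0,-0.0],[-0.005,0.0,-0.0],0],[[0,0,-0.0],[-0.007,0.0,-0.0],0],[[0,0,-0.0],[-0.009,0.0,-0.0],0],[[0,0,-0.0],[-0.01,0.0,-0.0],0],[[0,0,-0.0],[-0.01,0.0,-0.0],0],[[0,0,-0.0],[-0.01,0.0,-0.0],0],[[0,0,-0.0],[-0.01,0.0,-0.0],0],[[0,0,-0.0],[-0.01,0.0,-0.0],0]]
[0.6187 0.0366 0.027  0.094 ]
```

View pics/c10.png

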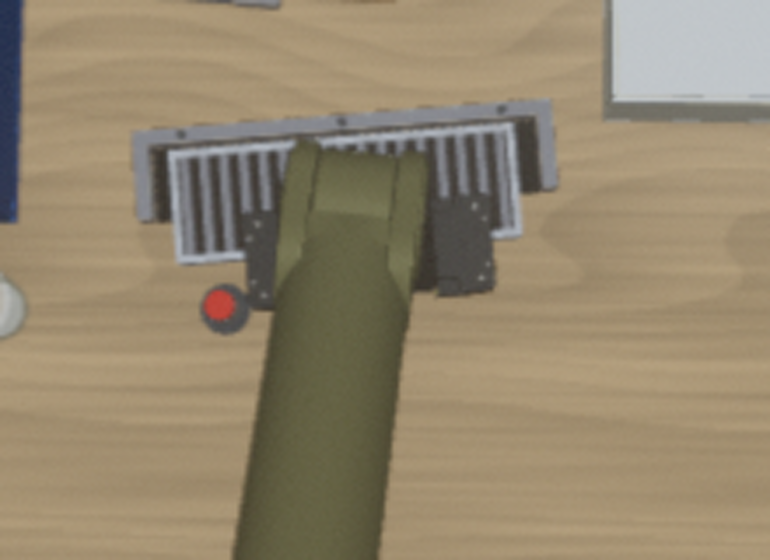

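>>> step_arm(plan=[[[0, 0, 0.0], [-0.002, 0.0, 0.0], 0], [[0, 0, 0.0], [-0.003, 0.0, 0.0], 0], [[0, 0, 0.0], [-0.005, 0.0, 0.0], 0], [[0, 0, 0.0], [-0.007, 0.0, 0.0], 0], [[0, 0, 0.0], [-0.009, 0.0, 0.0], 0], [[0, 0, 0.0], [-0.01, 0.0, 0.0], 0], [[0, 0, 0.0], [-0.01, 0.0, 0.0], 0], [[0, 0, 0.0], [-0.01, 0.0, 0.0], 0], [[0, 0, 0.0], [-0.01, 0.0, 0.0], 0], [[0, 0, 0.0], [-0.01, 0.0, 0.0], 0]])

```text
time: 22.95
position: [0.6142, 0.0366, 0.0266]
tool_rot: [0.145, -3.129, -0.002]
ft_force: [-14.2, -1.0, 11.6]
grip_width: 0.997
```

```bash
python3 pl.py 0 "4:.565,.03,.027,.094" "6:.46,.02,.15,.094"
```

```text
[[[0,0,-0.0],[0.014,-0.0,-0.0],0],[[0,0,-0.0],[0.027,-0.001,-0.0],0],[[0,0,-0.0],[0.041,-0.001,-0.0],0],[[0,0,-0.0],[0.054,-0.002,-0.0],0],[[0,0,-0.0],[0.072,-0.002,-0.02],0],[[0,0,-0.0],[0.089,-0.002,-0.041],0],[[0,0,-0.0],[0.107,-0.002,-0.062],0],[[0,0,-0.0],[0.124,-0.002,-0.082],0],[[0,0,-0.0],[0.142,-0.002,-0.103],0],[[0,0,-0.0],[0.16,-0.002,-0.123],0]]
[0.4596 0.0196 0.15   0.094 ]
```

>>> step_arm(plan=[[[0, 0, 0.0], [0.007, 0.0, 0.0], 0], [[0, 0, 0.0], [0.02, -0.001, 0.0], 0], [[0, 0, 0.0], [0.04, -0.001, 0.0], 0], [[0, 0, 0.0], [0.054, -0.002, 0.0], 0], [[0, 0, 0.0], [0.072, -0.002, -0.02], 0], [[0, 0, 0.0], [0.089, -0.002, -0.041], 0], [[0, 0, 0.0], [0.107, -0.002, -0.062], 0], [[0, 0, 0.0], [0.124, -0.002, -0.082], 0], [[0, 0, 0.0], [0.142, -0.002, -0.103], 0], [[0, 0, 0.0], [0.16, -0.002, -0.123], 0]])

```text
time: 24.2
position: [0.4588, 0.0197, 0.1504]
tool_rot: [-0.146, 3.137, 0.001]
ft_force: [-1.1, 0.1, -0.9]
grip_width: 0.999
```

```bash
python3 look.py c11
```

```text
tcp [0.4596 0.0199 0.1515] F [ 0.2 -0.1  1.5] 24.3
score 0.71 tray world [ 0.6592 -0.4508  0.2955] minrect [ 0.6427 -0.365 ] 0.012 [0.071 0.077] res 0.0
in dock [np.float64(-0.0515), np.float64(-0.5041), np.float64(0.206)]
```

View pics/c11.png

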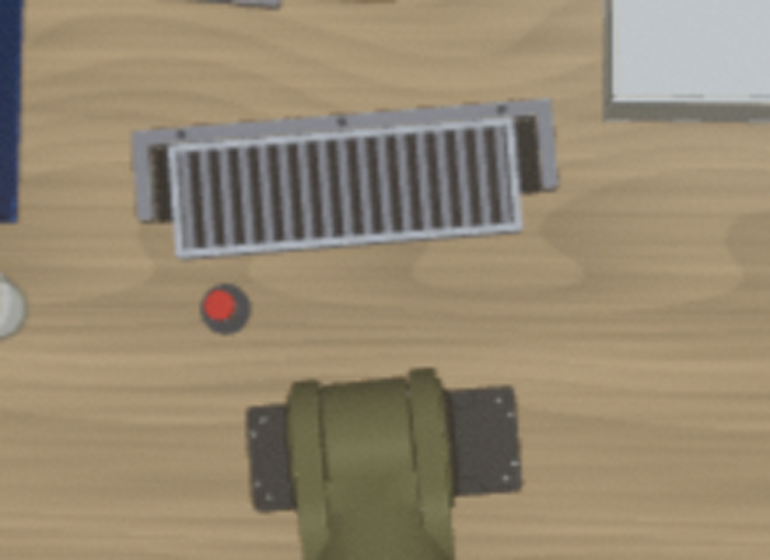

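The network marked the jar instead of the tray, so I rejected that reading. I'll fit the tray's corners by hand and check from the other cameras.

Run:
```python
from h import *
z=lambda l:(np.array(l)-1.25)/3.5+[190,160]
t,r=fitpose(z([(169,149),(514,120),(521,232),(178,258)]),[(.046,.14),(.046,-.14),(-.046,-.14),(-.046,.14)],.03)
D=[.6653,.0559,.0896];d=t[:2]-D[:2];c,s=np.cos(D[2]),np.sin(D[2])
print(t.round(4),(r*1000).round(1).tolist(),'dock',[c*d[0]+s*d[1],-s*d[0]+c*d[1],t[2]-D[2]])
im=ctrl.get_image("scene")[180:380,180:480,::-1]
cv2.imwrite('pics/d1.png',cv2.resize(im,None,fx=2.6,fy=2.6,interpolation=cv2.INTER_CUBIC))
im=ctrl.get_image("wrist")[:,:,::-1];cv2.imwrite('pics/d2.png',im)
ctrl.get_image("top")
for l in("tray","mug","glass","bottle","jar","juice","white_box"):
    q=ctrl.cut_out("top",l); print(l,[(round(k['score'],2),np.round(k['rect'],0).tolist()) for k in q[:2]])
```

```text
[0.6681 0.0579 0.0911] [[1.6, 0.0], [0.2, 0.5], [-0.3, -1.4], [-1.5, 0.8]] dock [np.float64(0.0029653101778806187), np.float64(0.0017745262545620906), np.float64(0.001482647118523056)]
tray [(0.9, [238.0, 196.0, 101.0, 38.0])]
mug [(0.64, [108.0, 219.0, 46.0, 40.0]), (0.46, [237.0, 192.0, 104.0, 40.0])]
glass []
bottle [(0.93, [131.0, 280.0, 34.0, 20.0])]
jar []
juice [(0.89, [484.0, 223.0, 34.0, 28.0])]
white_box [(0.93, [469.0, 268.0, 64.0, 46.0])]
```

View pics/d1.png

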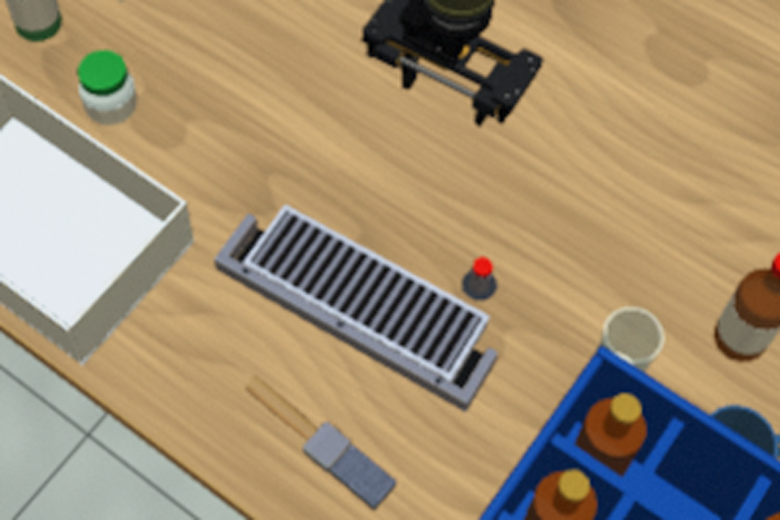

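View pics/d2.png

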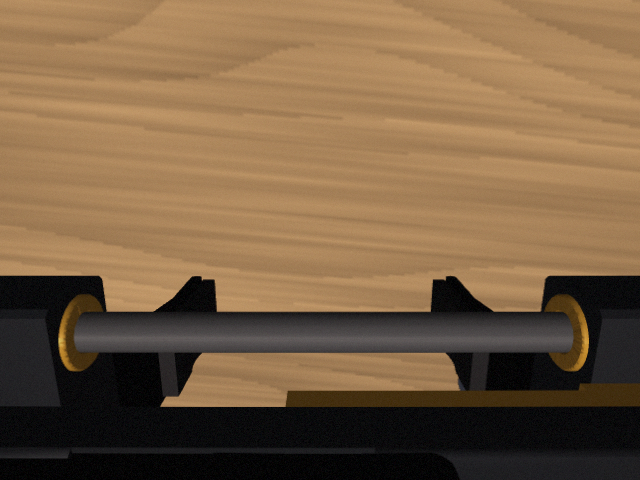

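The scene view shows the tray flat against the back rail along its whole side and clear of both end rails. The post and bystanders look undisturbed. The wrist view shows only bare counter under the open hand. I'm handing in the job.

```bash
python3 -c "
from bench import ctrl
print(ctrl.close_job())"
```

```text
the job is handed in; nothing more can be done
None
```

The tray is in the bay with its long side against the back rail, and I handed the job in at about 24.5 s of the 61 s allowed; no verdict was reported.

**What I did:** I turned the tray about 0.63 rad by pushing its front side with the closed fingertips. I then nudged it forward and pushed its right end so the left end slid in behind the post. Finally I swung the right end in and pressed the long side against the rail with both fingers, where the arm stalled at about 14 N. The hand then backed off and up, clear of everything.

**Last checks:**
- **Tray pose:** a hand fit of the tray's corners in the top view put it at x = +3 mm, y = +2 mm and 0.0015 rad in the dock's frame, with residuals up to 1.6 mm. All three are within the limits.
- **Flatness:** the scene view shows the tray lying flat along the rail.
- **Bystanders:** the mug, bottle and green juice bottle are within a few pixels of where they started in the top view. The white box has no starting position to compare, because the first detection of it was actually the jar. The hand never went near it.

**What failed or disagreed:**
- The network once marked the jar as the tray, and I discarded that reading. The next call found the tray in the right place.
- The glass and the jar were missed in the final detection, so I only have the pictures for them. Both stand upright there, and I did not measure their positions again.
- While the arm covered part of the tray, the automatic fit was off by up to about 20 mm. For those steps I used the fingertip contact position instead.

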